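# Put a returned wall plate back into stock and count it

### The arm

A 7-joint arm with a two-finger parallel gripper is mounted at the origin on the work surface. World frame = base frame: x ahead of the robot, y to its left, z up, the work surface at z = 0. Lengths are in mm, angles in rad, forces in N, time in s.
With the tool pointing down it reaches from about 425 to 1025 mm from the base axis. Payload 3.6 kg.
Tool frame: the origin (TCP) lies on the centre line of the jaws, within the pads' length; the fingertips stand 8 mm ahead of it and the grasp point (between the pads) lies 11 mm behind it; z points along the fingers, y is the line along which they close (so a half turn about z gives the same grasp; the last joint's range is limited). The gripper opens to 85 mm and grips with 20 to 120 N. Pads are 22 mm wide; open, the fingers measure 114 mm over their backs; the gripper's body (76 mm by 85 mm) begins 54 mm behind the grasp point. The pads swing forward as they close: fully open they stand 13 mm farther back than shut.
Start: joints at [1.153, 0.591, 0.048, 1.609, -0.033, 0.943, -0.034], TCP at [231.363, -687.096, 239.302] pointing down, gripper open.
Joint ranges: [-2.69, 2.69], [-0.47, 2.24], [-1.27, 1.36], [0.19, 2.51], [-1.53, 4.68], [0.08, 2.07], [-3.09, 3.09]. Speed limits (rad/s): [2.57, 2.57, 3.14, 3.14, 3.14, 3.14, 3.14].

### API

Orientations are given as a unit quaternion [w, x, y, z].
In Python, from workcell import readout, eyes, job, nets gives the robot as it stands.
- The arm moves only by the shell command python3 -m creep 'ROWS' [FORCE]. ROWS is a JSON object of lists of equal length, an entry for each row: "dr": the turn, a rotation vector about the tool's x, y, z in rad, a list of three; "xyz": the shift along the tool's x, y, z in cm, a list of three; "gripper": the opening, from -1 (shut) to 1 (fully open). In form: {"dr": [[ax, ay, az], ...], "xyz": [[x, y, z], ...], "gripper": [gripper, ...]}. A call has 1 to 5 rows; each row is the pose to reach, as a shift and turn from the pose commanded when the call began, along the tool's axes at that moment; what a row does not reach only later rows make up. A row lasts 1/10 s, in which the tool goes at most 50 mm and 8.59 degrees, less where a joint would pass 70% of its speed; a pose out of reach is approached as far as the arm can. A call with a gripper value outside its range is refused whole. The fingers move at their own pace and stop on an object; FORCE is the grip in N (left out, the last holds). Time passes only in rows, so rows that repeat a pose let the fingers close. It gives the time, the measured TCP pose, the force, the opening and the grip force at its end, in the units of the state.
- readout.read_state(): the state, without advancing time (a new reading comes with each control period).
- eyes.capture(name): name is "scene" or "top" or "wrist"; returns a dict with "frame" (420x560x3 uint8, blue, green, red), "fx", "fy", "cx", "cy" (pixels), "dist_coeffs" ([k1, k2, p1, p2, k3] as OpenCV has them; the pictures are not rectified), "origin" and "rotation" of the camera in the world; the wrist camera has in their place "tool_from_camera" (4x4, takes a point from camera to tool coordinates, whose origin is the TCP and whose axes are the flange's). Camera axes: x right, y down, z forward; pixel columns grow to the right and rows downward; lengths in mm; the calibration is good to about 2 mm. A picture is of the moment at which its call begins: read the wrist's pose just before it. There is no depth.
- job.hand_in(): hands the job in; it is judged then, once.
Trained networks look in the newest picture that a camera, given by its name, has taken for a name from the list of things; names that differ only in an ending like _2 or _b are one class to them, and where a whole thing is asked for, a point or a joint stands for the part that bears it (a point fixed in the world has none). Each returns a list of dicts, best first, with "conf" (0 to 1); they miss things now and then, are a little off and sometimes report something else, mostly with a low value. They report only what shows in the picture. A call takes as long as a camera call. They do not tell look-alikes from the thing itself.
- nets.regions_of(thing, camera): "region" (420x560 bool, what is visible of it) and "centre" ([row, column] in pixels, amid what is visible of it).
The state is a dict: "time_s": time; "joint_pos": joint angles; "qvel": joint speeds; "tau": joint torques, N m; "ee_pos": TCP position; "tool_rot": TCP orientation; "force": force on the tool from outside, world axes, zero at the start; "moment": the same for the moment, N m; "width": opening from 0.0 (shut) to 1.0 (fully open); "finger_force": force on a finger pad.
Only numpy, scipy, OpenCV 4.12 (cv2) and the standard library are available. Lean on these libraries where they do the work, as an engineer would, in place of code of your own. Each camera call takes 0.05 s, during which the arm holds its last target. There are 200 camera calls.

### The job

Put the loose wall plate back into stock: slide it up onto the pile of plates of its own shape, under that dispenser's sprung arm, lying flat and square on the pile and fully home against the back stop, with the arm pressing on it. Once it is in and let go, count it by pressing the tally counter's key right down and letting it up. Leave both piles in order and everything else on the counter where it is.

Things in the scene. Friction and masses are not known exactly. Their poses are not given: they have to be found in the camera images.
- plate: the returned blank wall plate, loose, lying flat on the counter: white plastic, 118 x 64 x 8 mm, about 70 g, two small screw holes. Origin: centre of its underside; x along its length (at the start pointing roughly away from the robot), y across its width, z up. Gripped across the 64 mm, about 30 mm from its robot-side end, it leaves the fingers clear of the hold-down arm
- tray_long: sloped bed of the fixed yellow steel dispenser with the oblong plates, rising 30 deg away from the robot. Origin: middle of the line where the bed meets the back stop, 98 mm above the counter; x up the slope, y across, z square off the bed. Bed 78 mm wide, x -125 to 0. Stop at x = 0, 32 mm high. A fourth plate lying home has its underside centre at x -59, y 0, z 24 mm
- tray_long_lip (a point): top middle of tray_long's front lip (at x -123.5, z 14 mm in the tray frame): the lip is 14 mm high and the side flanges 10 mm, lower than the 24 mm pile; the plate and fingers pass above them. Below the lip there is only the counter, 36 mm lower than the bed. The arm's pivot ears behind the stop reach x 1 to 19, z 47 mm
- tray_square: the same kind of dispenser for the square plates (bed 100 mm wide, 93 mm long; same slope, stop, lip, arm and frame). The two dispensers stand side by side and may change places
- bail_long: tray_long's sprung hold-down arm: two 6 mm steel wires 32 mm apart, joined by a cross bar at the toe. Origin on its pivot, at x +12, z +40 mm in the tray frame; it turns about the tray's y only. It touches the top plate of the pile 32 mm below the back stop and presses with about 3 N (4 N when one more plate lifts it); a plate slid up the pile rides under its turned-up toe and lifts it
- bail_long_toe (a point): middle of the toe bar (6 mm thick) of tray_long's arm. With the arm on the pile of three it is 61 mm below the back stop and its underside is 15 mm above the pile; from the touching point up to here the smooth wires slope at 27 deg, so the plate pushes in with under 10 N
- tally: desk tally counter, fixed: black base 100 x 72 x 10 mm, plated case 66 x 58 mm up to 50 mm high with a number-drum window on its -x face and a reset knob on its +y side, black key on top. Origin: centre of the base's underside, z up
- tally_key (a joint): travel of the tally's sprung key, m: 0 up, 0.007 right down; it counts past 0.005. 2 N to start it, 5 N right down; springs back
- tally_key_top (a point): centre of the top face of the tally key (32 x 28 mm), 65.5 mm above the counter when up, 13 mm above the rim round it; it moves straight down
- long0: bottom one of the three loose white plates in the pile on tray_long, 118 x 64 x 8 mm, lying flat along the slope; origin: centre of its underside, x up the slope, z off the bed
- long1: middle one of the three loose white plates in the pile on tray_long, 118 x 64 x 8 mm, lying flat along the slope; origin: centre of its underside, x up the slope, z off the bed
- long2: top one of the three loose white plates in the pile on tray_long, 118 x 64 x 8 mm, lying flat along the slope; origin: centre of its underside, x up the slope, z off the bed
- square0: bottom one of the three loose white plates in the pile on tray_square, 86 x 86 x 8 mm, lying flat along the slope; origin: centre of its underside, x up the slope, z off the bed
- square1: middle one of the three loose white plates in the pile on tray_square, 86 x 86 x 8 mm, lying flat along the slope; origin: centre of its underside, x up the slope, z off the bed
- square2: top one of the three loose white plates in the pile on tray_square, 86 x 86 x 8 mm, lying flat along the slope; origin: centre of its underside, x up the slope, z off the bed
- tape_roll: bystander: roll of tape lying flat between the dispensers, 96 mm across, 25 mm high; origin: centre of its underside
- screwdriver: bystander: screwdriver lying along x in the middle of the counter, 190 mm long; origin under its middle
- water_bottle: bystander: clear bottle, 64 mm across, 210 mm high, on the left; origin: centre of its foot
- spray_can: bystander: spray can, 65 mm across, 195 mm high, on the right; origin: centre of its foot
- tape_measure: bystander: tape measure 70 x 65 x 36 mm on the left; origin: centre of its underside
Things that resemble listed ones, but are neither listed nor needed, are in the scene too. What is shaped like the plate but purple or turquoise is not meant.

How it is judged:
By the outcome, as a careful person would: the job done as asked, in the order asked, and still so for the second after the job is handed in, with the robot touching nothing.
It also fails if it takes over 54 s, if anything falls off the work surface, if the arm or the gripper's body presses on something with over 40 N, if the wrist force passes 120 N, or if a joint passes its speed limit or range.

## Working session

There is one attempt and no reset: what is moved stays moved. The work goes in short steps, Python scripts to look and compute and a shell command to move; the robot and the scene stay as the last step left them, time stands still between calls to the robot, and variables do not carry over. Pictures are saved under pics/ and viewed, at most 10 in all, crops included, and the job is handed in when it is done.

```bash
ls; mkdir -p pics
python3 - <<'E'
from workcell import readout, eyes, job, nets
import cv2,numpy as np
s=readout.read_state(); print(s)
for n in ("scene","top"):
    c=eyes.capture(n); cv2.imwrite(f"pics/{n}0.png",c["frame"]); print(n,{k:v for k,v in c.items() if k!="frame"})
    for t in ("plate","tray_long","tray_square","bail_long","tally","tally_key","tape_roll","screwdriver"):
        print(t,[(round(r["conf"],2),np.round(r["centre"]).tolist(),int(r["region"].sum())) for r in nets.regions_of(t,n)][:8])
E
```

```text
pics
{'time_s': 0.0, 'joint_pos': array([ 1.15247987,  0.5920655 ,  0.04826949,  1.60986704, -0.03330242,
        0.94268362, -0.03373422]), 'qvel': array([ 0.00054099,  0.00104423, -0.00123238, -0.00086629,  0.00180449,
       -0.00016421, -0.00012337]), 'tau': array([-9.36122706e-04, -5.48679328e+01,  1.54633105e+00, -1.98123568e+01,
        9.50931368e-03,  8.75977246e-03,  2.01576961e-05]), 'ee_pos': array([ 231.13415676, -686.29818931,  238.16204376]), 'tool_rot': array([-1.08543153e-03,  9.86834568e-01,  1.61729106e-01, -2.30915253e-04]), 'force': array([ 0.68245   ,  0.87342215, -0.00790511]), 'moment': array([ 0.02237357, -0.00959653, -0.00105716]), 'finger_force': 0.0, 'width': 0.9978673529524947}
scene {'fx': 441.7224437397573, 'fy': 441.7224437397573, 'cx': 287.5531280852313, 'cy': 208.73867680113227, 'dist_coeffs': array([0.01598707, 0.        , 0.        , 0.        , 0.        ]), 'origin': array([1228.91507435, -572.84985882,  815.15747615]), 'rotation': array([-0.40574666,  0.78638878,  0.41984784, -0.20171794])}
plate [(0.94, [312.0, 118.0], 805), (0.93, [256.0, 235.
[... 491 characters left out ...]
ffs': array([0.01025667, 0.        , 0.        , 0.        , 0.        ]), 'origin': array([ 280.68162254,   -7.12376124, 1175.25813297]), 'rotation': array([-0.05312767,  0.70954569, -0.70118909,  0.04534575])}
plate [(0.86, [245.0, 376.0], 871), (0.79, [310.0, 382.0], 916), (0.72, [213.0, 335.0], 789), (0.6, [212.0, 425.0], 880)]
tray_long [(0.66, [122.0, 328.0], 404)]
tray_square [(0.93, [131.0, 229.0], 450), (0.19, [214.0, 138.0], 566)]
bail_long [(0.63, [122.0, 326.0], 180)]
tally [(0.88, [207.0, 201.0], 810), (0.52, [142.0, 223.0], 775), (0.22, [156.0, 435.0], 1083)]
tally_key [(0.52, [204.0, 202.0], 96)]
tape_roll [(0.63, [132.0, 270.0], 381)]
screwdriver [(0.62, [212.0, 276.0], 289)]
```

View pics/scene0.png

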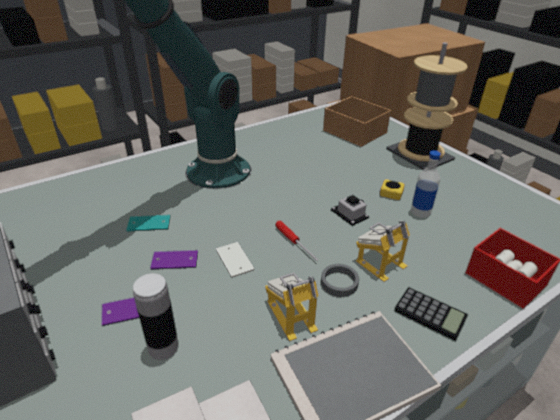

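View pics/top0.png

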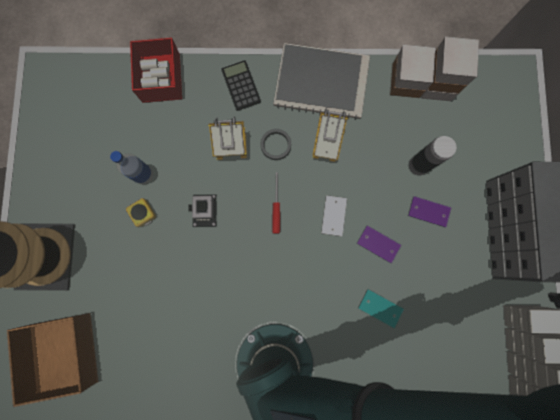

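The loose white plate is at top (row 215, col 335) and scene (258, 235). The plates at top (243, 379), (212, 430) and (308, 380) are purple or turquoise, so they are out. The narrow dispenser at top (135, 329), scene (300, 293), holds the oblong plates. The wider one at top (138, 228) holds the squares. The tally is at top (208, 203).

```bash
cat > h.py <<'E'
from workcell import readout, eyes, job, nets
import cv2,numpy as np
from scipy.spatial.transform import Rotation as R
def rot(q): return R.from_quat([q[1],q[2],q[3],q[0]]).as_matrix()
def tool():
    s=readout.read_state(); return np.array(s["ee_pos"]),rot(s["tool_rot"]),s
def cap(n):
    p,M,_=tool(); c=eyes.capture(n)
    if n=="wrist":
        T=np.array(c["tool_from_camera"]); c["o"]=p+M@T[:3,3]; c["R"]=M@T[:3,:3]
    else: c["o"]=np.array(c["origin"]); c["R"]=rot(c["rotation"])
    c["K"]=np.array([[c["fx"],0,c["cx"]],[0,c["fy"],c["cy"]],[0,0,1]]); return c
def rays(c,uv):  # uv = col,row
    u=cv2.undistortPoints(np.float64(uv).reshape(-1,1,2),c["K"],c["dist_coeffs"])[:,0]
    d=np.c_[u,np.ones(len(u))]@c["R"].T; return d/np.linalg.norm(d,axis=1)[:,None]
def onz(c,uv,z):
    d=rays(c,uv); return c["o"]+d*((z-c["o"][2])/d[:,2])[:,None]
def tri(cs,uvs):
    A=0;b=0
    D=[rays(c,[uv])[0] for c,uv in zip(cs,uvs)]
    for c,d in zip(cs,D):
        P=np.eye(3)-np.outer(d,d); A=A+P; b=b+P@c["o"]
    x=np.linalg.solve(A,b); return x,[np.linalg.norm((np.eye(3)-np.outer(d,d))@(x-c["o"])) for c,d in zip(cs,D)]
def proj(c,X):
    Rc=c["R"].T; return cv2.projectPoints(np.float64(X).reshape(-1,1,3),cv2.Rodrigues(Rc)[0],-Rc@c["o"],c["K"],c["dist_coeffs"])[0][:,0]
E
python3 - <<'E'
from h import *
ims=[];C={}
for n in("scene","top"):
    c=C[n]=cap(n)
    for r in nets.regions_of("plate",n):
        rg=r["region"]; col=c["frame"][rg].mean(0)
        if col.min()<120 : continue
        k=cv2.minAreaRect(onz(c,np.argwhere(rg)[:,::-1],8)[:,:2].astype(np.float32))
        print(n,r["conf"],np.round(r["centre"]),col.round(),k)
    # crude triangulation by centre
for t in("plate","bail_long","tally_key","tray_long","screwdriver","tape_roll","spray_can"):
    for n in C:
        r=nets.regions_of(t,n)
        print(t,n,[np.round(onz(C[n],[x["centre"][::-1]],8)[0]).tolist() for x in r[:5]])
a=C["top"]["frame"][95:240,280:380]; b=C["scene"]["frame"][190:350,210:330]
cv2.imwrite("pics/crop1.png",np.hstack([cv2.resize(a,(400,580),interpolation=3),cv2.resize(b,(400,580),interpolation=3)]))
E
```

```text
scene 0.77 [256. 234.] [194. 200. 198.] ((435.39971923828125, -179.58523559570312), (65.98977661132812, 121.95219421386719), 83.53990173339844)
top 0.89 [214. 335.] [156. 153. 153.] ((432.71441650390625, -175.72488403320312), (64.70005798339844, 117.94187927246094), 82.23328399658203)
plate scene [[450.0, -488.0, 8.0], [427.0, -174.0, 8.0], [349.0, -309.0, 8.0], [172.0, -316.0, 8.0]]
plate top [[437.0, -180.0, 8.0], [345.0, -308.0, 8.0], [448.0, -464.0, 8.0], [157.0, -322.0, 8.0]]
bail_long scene [[585.0, -86.0, 8.0], [511.0, -422.0, 8.0]]
bail_long top [[705.0, -176.0, 8.0]]
tally_key scene []
tally_key top [[570.0, 461.0, 8.0], [455.0, 226.0, 8.0], [445.0, 233.0, 8.0]]
tray_long scene [[622.0, -109.0, 8.0], [436.0, -170.0, 8.0]]
tray_long top [[740.0, -149.0, 8.0]]
screwdriver scene [[436.0, 6.0, 8.0]]
screwdriver top [[432.0, 1.0, 8.0]]
tape_roll scene [[609.0, -159.0, 8.0], [670.0, -5.0, 8.0], [393.0, 267.0, 8.0], [482.0, 545.0, 8.0]]
tape_roll top [[690.0, -5.0, 8.0], [748.0, -163.0, 8.0]]
spray_can scene [[503.0, -419.0, 8.0]]
spray_can top [[625.0, -484.0, 8.0]]
```

View pics/crop1.png

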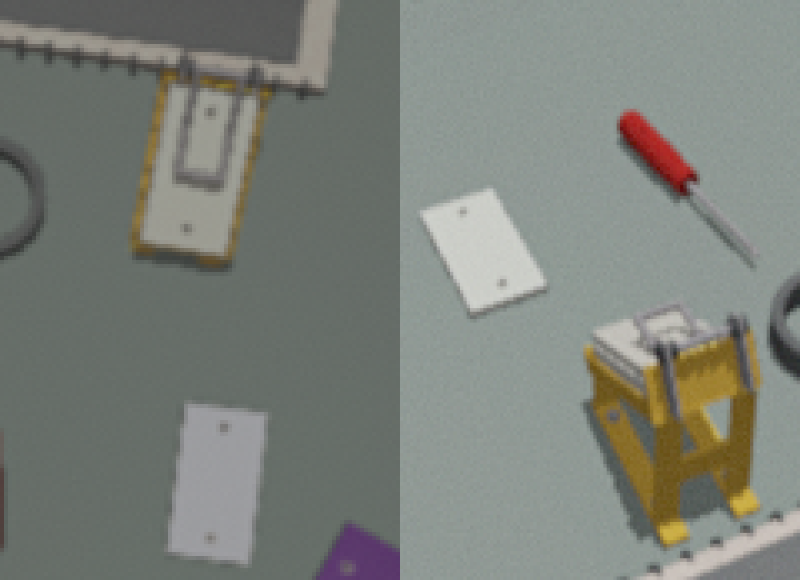

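The crop confirms the white oblong plate with two screw holes, and the narrow dispenser with its oblong pile and sprung arm. I'll move above the plate now.

```bash
python3 -m creep '{"dr":[[0,0,0],[0,0,0],[0,0,0],[0,0,0],[0,0,0]],"xyz":[[2.8,-3.5,0],[5.7,-7.1,0],[8.6,-10.7,0],[11.5,-14.3,0],[14.4,-17.9,0]],"gripper":[1,1,1,1,1]}'
python3 -m creep '{"dr":[[0,0,0],[0,0,0],[0,0,0],[0,0,0],[0,0,0]],"xyz":[[2.9,-3.6,0],[5.8,-7.2,0],[8.7,-10.8,0],[11.6,-14.4,0],[14.4,-17.9,0]],"gripper":[1,1,1,1,1]}'
python3 -m creep '{"dr":[[0,0,0.12],[0,0,0.23],[0,0,0.35],[0,0,0.46],[0,0,0.46]],"xyz":[[2,-2.5,0],[4,-5,0],[5.5,-6.8,0],[5.5,-6.8,0],[5.5,-6.8,0]],"gripper":[1,1,1,1,1]}'
python3 - <<'E'
from h import *
c=cap("wrist"); p,M,s=tool(); print(p,M,s["joint_pos"],s["time_s"],s["width"]); print(c["tool_from_camera"],c["K"],c["dist_coeffs"])
cv2.imwrite("pics/w1.png",c["frame"])
import pickle; pickle.dump([c],open("w1.pkl","wb"))
E
```

```text
time_s: 2.3
ee_pos: [311.3, -469.9, 239.5]
tool_rot: [0.0, 0.987, 0.162, 0.0]
force: [0.7, 0.2, 1.0]
width: 0.998
finger_force: 0.0
time_s: 2.8
ee_pos: [390.7, -254.2, 239.7]
tool_rot: [0.0, 0.987, 0.162, 0.0]
force: [1.0, 0.0, 0.3]
width: 0.997
finger_force: 0.0
time_s: 3.3
ee_pos: [421.0, -173.1, 239.6]
tool_rot: [0.0, 0.998, -0.066, 0.0]
force: [-0.4, -0.3, 0.3]
width: 1.001
finger_force: 0.0
[ 420.67317787 -173.78030674  239.49904899] [[ 9.91264957e-01 -1.31885053e-01  3.43467049e-04]
 [-1.31884907e-01 -9.91264947e-01 -4.20081790e-04]
 [ 3.95869355e-04  3.71114238e-04 -9.99999853e-01]] [ 0.26378377  0.25384811  0.03391245  2.1977355  -0.01290783  0.68973845
 -1.39650273] 3.35 1.0011952834466349
[[-1.42729739e-03 -9.54298170e-01 -2.98852748e-01  7.66688314e+01]
 [ 9.99998899e-01 -1.48359579e-03 -3.84907644e-05 -7.21545158e-01]
 [-4.06645011e-04 -2.98852473e-01  9.54299237e-01 -1.35443976e+02]
 [ 0.00000000e+00  0.00000000e+00  0.00000000e+00  1.00000000e+00]] [[317.69600749   0.         278.64585282]
 [  0.         317.69600749 208.69026427]
 [  0.           0.           1.        ]] [0.01541942 0.         0.         0.         0.        ]
```

View pics/w1.png

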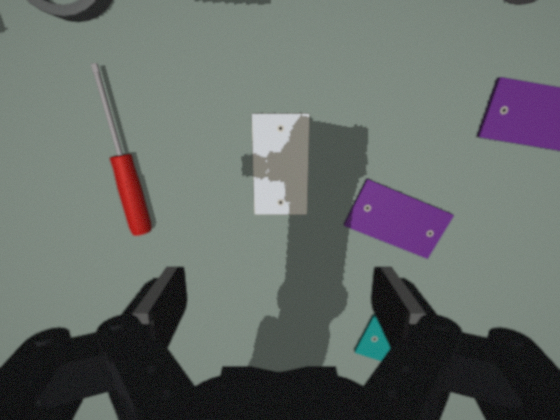

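The wrist picture shows the plate square in view, with corners near (252,114), (309,114), (307,214) and (254,214). Next I'll measure it, triangulate its holes with the top camera, and get a first fit of the tray.

```bash
cat >> h.py <<'E'
import pickle
def plate_wrist(c,z=8):
    r=[r for r in nets.regions_of("plate","wrist") if c["frame"][r["region"]].mean(0).min()>105]
    for x in r[:2]:
        (cx,cy),(w,h),a=cv2.minAreaRect(onz(c,np.argwhere(x["region"])[:,::-1],z)[:,:2].astype(np.float32))
        if w<h: a+=90
        print("plate",round(x["conf"],2),round(cx,1),round(cy,1),sorted([round(w,1),round(h,1)]),"heading",round((a+90)%180-90,1))
E
python3 - <<'E'
from h import *
t=cap("top"); s=cap("scene"); c=cap("wrist"); plate_wrist(c)
for uv in ((280.5,128),(280.5,202)): print("hole wrist",onz(c,[uv],8))
q=onz(c,[(252,113.5),(309.5,113.5),(307.5,214.5),(254,214.5)],8); print(q.round(1),q.mean(0))
# heights by triangulation of the holes (top crop px /4 + offset)
print(tri([t,c],[(280+224/4-.4,95+427/4-.4),(280.5,128)]),tri([t,c],[(280+210/4-.4,95+538/4-.4),(280.5,202)]))
# tray: fit x,y,yaw with z=98
pts={"toe":None}
from scipy.optimize import least_squares
def tw(X,p): 
    M=R.from_euler("ZY",[p[3],-np.pi/6]).as_matrix(); return np.array(p[:3])+np.array(X)@M.T
L=[(-123.5,39,14),(-123.5,-39,14),(-118,32,24),(-118,-32,24),(-58,0,42)]
T=[(313.6,157),(338.4,160.7),(280+143/4,95+248/4),(280+233/4,95+258/4),(280+199/4,95+182/4)]
Ls=[(-58,0,42)]; Ts=[(210+262/3.333,190+312/3.625)]
f=lambda p: np.r_[(proj(t,tw(L,p))-T).ravel(),(proj(s,tw(Ls,p))-Ts).ravel()]
r=least_squares(f,[680,-140,98,-.2]); print(r.x,r.fun.round(1))
pickle.dump((t,s),open("ts.pkl","wb"))
E
```

```text
plate 0.82 434.7 -175.6 [64.0, 116.5] heading -7.5
hole wrist [[ 476.08941933 -183.59511765    8.        ]]
hole wrist [[ 390.60524859 -172.07258907    8.        ]]
[[ 495.7 -154.5    8. ]
 [ 487.1 -217.4    8. ]
 [ 370.5 -202.5    8. ]
 [ 379.3 -138.     8. ]] [ 433.14496703 -178.10025164    8.        ]
(array([ 476.09499004, -183.32444048,    4.79848839]), [np.float64(0.32335303616510613), np.float64(0.3233530361650533)]) (array([ 390.19478346, -171.70555212,    6.06679257]), [np.float64(0.33631881717944784), np.float64(0.33631881717938356)])
[ 7.13458838e+02 -1.57904425e+02  9.14462243e+01 -7.72733452e-02] [-0.7  0.9  0.3 -0.7 -0.1  0.1 -1.3 -0.6 -0.5 -1.2 -2.1  0.1]
```

```bash
python3 -m creep '{"dr":[[0,0,0],[0,0,0],[0,0,0],[0,0,0],[0,0,0]],"xyz":[[-0.8,0.1,3],[-1.6,0.15,7],[-1.6,0.15,11],[-1.6,0.15,13],[-1.6,0.15,13]],"gripper":[0.72,0.72,0.72,0.72,0.72]}' 60
python3 - <<'E'
from h import *
c=cap("wrist"); p,M,s=tool(); print(p,s["width"],M[:,0]); plate_wrist(c)
cv2.imwrite("pics/w2.png",c["frame"]); pickle.dump(c,open("w2.pkl","wb"))
E
```

```text
time_s: 4.05
ee_pos: [402.5, -173.2, 107.1]
tool_rot: [-0.001, 0.998, -0.068, -0.003]
force: [-0.8, 0.1, 0.1]
width: 0.862
finger_force: 0.0
[ 403.58767231 -173.5349116   108.44484952] 0.8568966997437965 [ 0.99079814 -0.13531695 -0.00289349]
plate 0.77 434.7 -175.1 [64.9, 117.2] heading -7.4
```

View pics/w2.png

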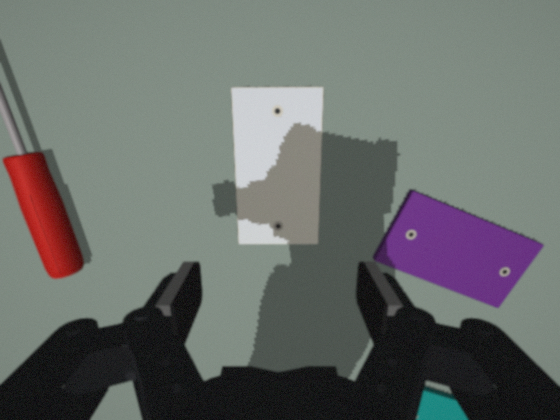

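Plate corners are now at (232,87), (323,87), (319,244) and (238,244). Its holes are at (277,111) and (278,226), and it is centred between the fingers.

Run:
```python
from h import *
c=pickle.load(open("w2.pkl","rb")); a=pickle.load(open("w1.pkl","rb"))[0]
q=onz(c,[(231.5,86.5),(323.5,86.5),(319.5,244),(237.5,244)],8); print(q.round(1),q.mean(0), np.degrees(np.arctan2(*(q[:2].mean(0)-q[2:].mean(0))[1::-1])))
print(onz(c,[(277,111),(278,226)],8))
for u,v in (((280.5,128),(277,111)),((280.5,202),(278,226))): print(tri([a,c],[u,v]))
```

```text
[[ 497.  -152.7    8. ]
 [ 488.4 -215.4    8. ]
 [ 371.4 -201.1    8. ]
 [ 380.3 -136.     8. ]] [ 434.2760982  -176.31067916    8.        ] -7.53429231880692
[[ 476.88299672 -181.4828685     8.        ]
 [ 391.1631649  -170.30476849    8.        ]]
(array([ 476.93840153, -181.78307934,    9.56434129]), [np.float64(0.29179215953382), np.float64(0.29179215953382437)])
(array([ 392.29786271, -170.62776265,   11.12267063]), [np.float64(0.15722788034243493), np.float64(0.1572278803423306)])
```

```bash
python3 -m creep '{"dr":[[0,0,0],[0,0,0],[0,0,0],[0,0,0],[0,0,0]],"xyz":[[0,-0.1,3],[0,-0.1,6],[0,-0.1,8.5],[0,-0.1,9.2],[0,-0.1,9.2]],"gripper":[0.68,0.68,0.68,0.68,0.68]}' 60
for i in 1; do python3 -m creep '{"dr":[[0,0,0],[0,0,0],[0,0,0]],"xyz":[[0,0,0.15],[0,0,0.3],[0,0,0.3]],"gripper":[0.68,0.68,0.68]}'; done
python3 -m creep '{"dr":[[0,0,0],[0,0,0],[0,0,0]],"xyz":[[0,0,0.15],[0,0,0.3],[0,0,0.3]],"gripper":[0.68,0.68,0.68]}'
python3 - <<'E'
from h import *
c=cap("wrist"); p,M,s=tool(); print(p,s["width"],s["force"],s["joint_pos"])
cv2.imwrite("pics/w3.png",c["frame"]); pickle.dump(c,open("w3.pkl","wb"))
E
```

```text
time_s: 4.65
ee_pos: [405.1, -172.6, 17.7]
tool_rot: [0.0, 0.998, -0.068, 0.0]
force: [-0.3, -0.6, -0.2]
width: 0.839
finger_force: 0.0
time_s: 4.95
ee_pos: [405.1, -172.5, 15.1]
tool_rot: [0.0, 0.998, -0.068, 0.001]
force: [-0.0, 0.7, 0.4]
width: 0.839
finger_force: 0.0
time_s: 5.25
ee_pos: [404.5, -172.2, 11.2]
tool_rot: [0.0, 0.998, -0.068, -0.0]
force: [-0.2, -0.7, -0.5]
width: 0.835
finger_force: 0.0
[ 404.47507866 -172.19838147   11.23196721] 0.8384991657563835 [ 0.17467214  0.17354702 -0.22287965] [ 0.29724018  0.69193739  0.00287289  2.36487304 -0.02164367  0.08503893
 -1.38487598]
```

View pics/w3.png

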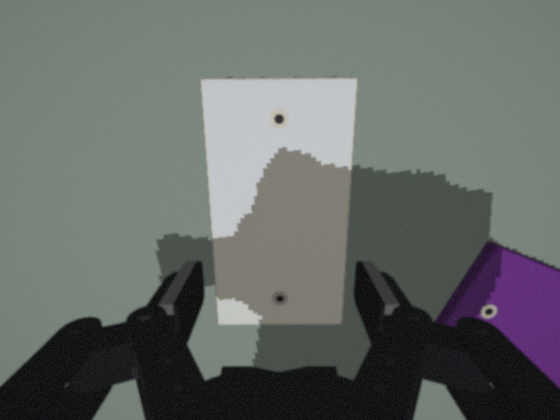

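The fingers straddle the plate symmetrically. Joint 6 is near its lower limit of 0.08, so I'll lean the gripper slightly inward before going lower.

```bash
python3 -m creep '{"dr":[[0,-0.06,0],[0,-0.12,0],[0,-0.12,0]],"xyz":[[0,0,0],[0,0,0],[0,0,0]],"gripper":[0.68,0.68,0.68]}'
python3 -m creep '{"dr":[[0,0,0],[0,0,0],[0,0,0],[0,0,0]],"xyz":[[0.02,0,0.15],[0.04,0,0.3],[0.05,0,0.4],[0.05,0,0.4]],"gripper":[0.68,0.68,0.68,0.68]}'
python3 -m creep '{"dr":[[0,0,0],[0,0,0]],"xyz":[[0.02,0,0.15],[0.02,0,0.15]],"gripper":[0.68,0.68]}'
python3 -m creep '{"dr":[[0,0,0],[0,0,0]],"xyz":[[0.02,0,0.15],[0.02,0,0.15]],"gripper":[0.68,0.68]}'
python3 -c "
from h import *
p,M,s=tool(); print(p,s['width'],s['force'],s['joint_pos'],M[:,2])"
```

```text
time_s: 5.6
ee_pos: [407.3, -172.6, 11.1]
tool_rot: [-0.004, 0.996, -0.067, -0.058]
force: [1.2, -0.3, -0.5]
width: 0.841
finger_force: 0.0
time_s: 6.0
ee_pos: [403.7, -172.2, 7.1]
tool_rot: [-0.004, 0.996, -0.068, -0.06]
force: [0.6, 0.4, -0.2]
width: 0.842
finger_force: 0.0
time_s: 6.2
ee_pos: [404.4, -172.2, 5.6]
tool_rot: [-0.004, 0.996, -0.067, -0.06]
force: [0.1, 0.8, -0.0]
width: 0.839
finger_force: 0.0
time_s: 6.4
ee_pos: [404.5, -172.2, 4.1]
tool_rot: [-0.004, 0.996, -0.067, -0.06]
force: [-0.4, 0.8, -0.3]
width: 0.844
finger_force: 0.0
[ 404.53477365 -172.23430501    4.09960545] 0.8436648937486074 [-0.41328801  0.82875049 -0.31628949] [ 0.26037263  0.72195859  0.03596095  2.29083384 -0.02217858  0.24799082
 -1.39535302] [-0.11881398  0.01618893 -0.99278455]
```

```bash
for k in a; do :; done
python3 -m creep '{"dr":[[0,0,0],[0,0,0]],"xyz":[[0.01,0,0.1],[0.01,0,0.1]],"gripper":[0.68,0.68]}' | grep -E "ee_pos|force"
python3 -m creep '{"dr":[[0,0,0],[0,0,0]],"xyz":[[0.01,0,0.1],[0.01,0,0.1]],"gripper":[0.68,0.68]}' | grep -E "ee_pos|force"
python3 -m creep '{"dr":[[0,0,0],[0,0,0]],"xyz":[[0.01,0,0.1],[0.01,0,0.1]],"gripper":[0.68,0.68]}' | grep -E "ee_pos|force"
```

```text
ee_pos: [404.6, -172.2, 3.1]
force: [-0.8, 0.3, -0.2]
finger_force: 0.0
ee_pos: [404.5, -172.2, 2.1]
force: [0.9, 0.3, 0.1]
finger_force: 0.0
ee_pos: [404.5, -172.2, 1.1]
force: [0.2, 0.0, 0.3]
finger_force: 0.0
```

```bash
python3 -m creep '{"dr":[[0,0,0],[0,0,0],[0,0,0],[0,0,0],[0,0,0]],"xyz":[[-0.02,0,-0.22],[-0.02,0,-0.22],[-0.02,0,-0.22],[-0.02,0,-0.22],[-0.02,0,-0.22]],"gripper":[0.68,0.68,0.3,0.3,0.3]}' 80
python3 -m creep '{"dr":[[0,0,0],[0,0,0],[0,0,0]],"xyz":[[0,0,0],[0,0,0],[0,0,0]],"gripper":[0.3,0.3,0.3]}'
```

```text
time_s: 7.5
ee_pos: [404.8, -172.3, 4.3]
tool_rot: [-0.004, 0.996, -0.067, -0.06]
force: [-0.1, 1.0, 11.3]
width: 0.712
finger_force: 84.1
time_s: 7.8
ee_pos: [404.8, -172.3, 4.3]
tool_rot: [-0.004, 0.996, -0.067, -0.06]
force: [-0.4, 0.6, 10.9]
width: 0.718
finger_force: 84.1
```

The grip is firm, but the tips touch the counter. I'll regrip 2 mm higher so they clear the pile later, then lift.

```bash
python3 -m creep '{"dr":[[0,0,0],[0,0,0],[0,0,0],[0,0,0],[0,0,0]],"xyz":[[0,0,0],[-0.04,0,-0.3],[-0.04,0,-0.3],[-0.04,0,-0.3],[-0.04,0,-0.3]],"gripper":[0.6,0.6,0.6,0.3,0.3]}' 80
python3 -m creep '{"dr":[[0,0,0],[0,0,0],[0,0,0]],"xyz":[[0,0,0],[0,0,0],[0,0,0]],"gripper":[0.3,0.3,0.3]}'
python3 -m creep '{"dr":[[0,0,0],[0,0,0],[0,0,0],[0,0,0]],"xyz":[[-0.3,0,-2.5],[-0.7,0,-6],[-1.3,0,-11],[-1.3,0,-11]],"gripper":[0.3,0.3,0.3,0.3]}'
```

```text
time_s: 8.3
ee_pos: [404.7, -172.3, 7.5]
tool_rot: [-0.004, 0.996, -0.067, -0.06]
force: [-0.4, -0.4, 15.1]
width: 0.707
finger_force: 82.7
time_s: 8.6
ee_pos: [404.7, -172.3, 7.5]
tool_rot: [-0.004, 0.996, -0.067, -0.06]
force: [-0.2, -0.3, 14.4]
width: 0.708
finger_force: 82.7
time_s: 9.0
ee_pos: [407.5, -173.4, 121.5]
tool_rot: [-0.003, 0.996, -0.068, -0.055]
force: [0.7, -0.1, -0.3]
width: 0.699
finger_force: 86.3
```

```bash
python3 -m creep '{"dr":[[0,0.06,0],[0,0.18,0],[0,0.32,0],[0,0.46,0],[0,0.58,0]],"xyz":[[1.2,-1.7,-2.0],[3.6,-5.1,-4.5],[6.6,-9.3,-6.5],[9.4,-13.2,-8.0],[11.4,-16.1,-9.2]],"gripper":[0.3,0.3,0.3,0.3,0.3]}'
python3 -m creep '{"dr":[[0,0.04,0],[0,0.04,0],[0,0.04,0]],"xyz":[[0.6,-1.1,0.3],[0.6,-1.1,0.3],[0.6,-1.1,0.3]],"gripper":[0.3,0.3,0.3]}'
python3 - <<'E'
from h import *
c=cap("wrist"); p,M,s=tool(); print(p,M,s["width"],s["force"],s["joint_pos"])
for t in ("tray_long","bail_long"): print(t,[(round(r["conf"],2),np.round(r["centre"]).tolist()) for r in nets.regions_of(t,"wrist")][:4])
cv2.imwrite("pics/w4.png",cv2.resize(c["frame"],(784,588),interpolation=cv2.INTER_CUBIC)); pickle.dump(c,open("w4.pkl","wb"))
E
```

```text
time_s: 9.5
ee_pos: [525.8, -49.7, 186.4]
tool_rot: [0.016, 0.982, -0.062, 0.177]
force: [-1.2, 0.1, -0.6]
width: 0.704
finger_force: 86.5
time_s: 9.8
ee_pos: [531.6, -46.8, 184.0]
tool_rot: [0.02, 0.979, -0.066, 0.194]
force: [0.0, 0.2, -0.2]
width: 0.703
finger_force: 86.6
[531.40695517 -47.33759756 183.96105665] [[ 0.91606789 -0.13799252  0.37653379]
 [-0.12251028 -0.99034381 -0.06488742]
 [ 0.38185188  0.01331202 -0.92412766]] 0.7033677704820349 [-0.18829407 -0.43776244 -0.68455832] [-0.11034314  0.35254774  0.08608704  2.34380271  0.66353227  0.07883778
 -2.39448476]
tray_long [(0.79, [32.0, 378.0])]
bail_long [(0.58, [58.0, 377.0]), (0.2, [134.0, 70.0])]
```

View pics/w4.png

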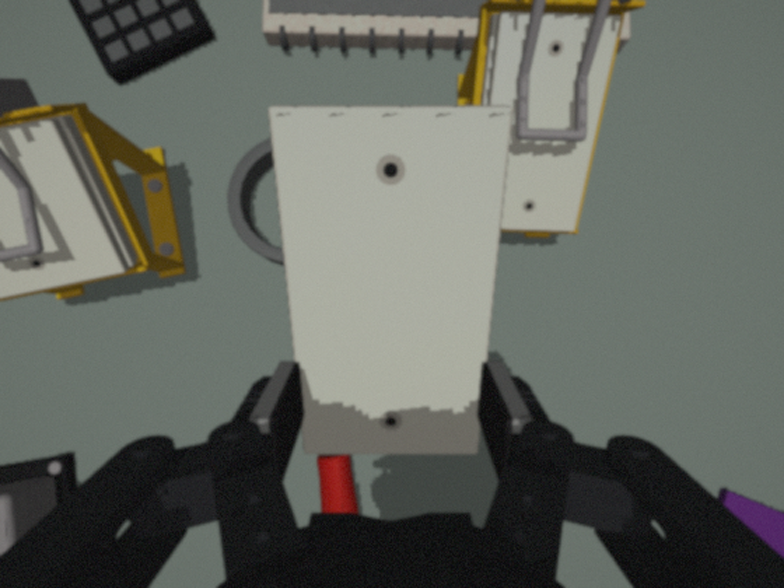

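The plate is held square, centred at (391, 280). The long tray is at upper right, with pile holes at (556,48) and (529,206) and its toe bar at (552,134). I'll fit the tray pose from these points and the top view.

```bash
cat >> h.py <<'E'
from scipy.optimize import least_squares
def tw(X,p):
    M=R.from_euler("ZY",[p[3],-np.pi/6]).as_matrix(); return np.array(p[:3])+np.array(X)@M.T
E
python3 - <<'E'
from h import *
t,s=pickle.load(open("ts.pkl","rb")); w=pickle.load(open("w4.pkl","rb"))
H=[(-102,0,24),(-16,0,24)]
W=np.array([(529,206),(556,48)])/1.4; T=np.array([(187,228),(210,112)])/4+[280-.4,95-.4]
for a,b in zip(W,T): print(tri([w,t],[a,b]))
LW=H+[(-118,-32,24),(-59,0,42)]; PW=np.vstack([W,[[576/1.4,230/1.4]],[[552/1.4,134/1.4]]])
LT=H+[(-118,32,24),(-118,-32,24),(-59,0,42)]; PT=np.vstack([T,[(315.6,156.8),(338.1,159.3),(329.6,140.3)]])
f=lambda p: np.r_[(proj(w,tw(LW,p))-PW).ravel(),(proj(t,tw(LT,p))-PT).ravel()*1.2]
r=least_squares(f,[700,-150,98,-.13],loss="soft_l1"); print(r.x,r.fun.round(1))
for z in(98,):
    r=least_squares(lambda q:f([q[0],q[1],z,q[2]]),[700,-150,-.13],loss="soft_l1"); print(z,r.x,r.fun.round(1))
r=least_squares(lambda q:f([q[0],q[1],98,q[2]])[:8],[700,-150,-.13]); print("wrist only",r.x,r.fun.round(1))
# held plate in tool coords
for uv in ((391,170),(391,421)):
    d=rays(w,[np.array(uv)/1.4])[0]; p,M,_=tool(); print("hole dir in tool", M.T@d, M.T@(w["o"]-p))
E
```

```text
(array([ 616.55388962, -148.19896828,   64.03986288]), [np.float64(0.3862656661314463), np.float64(0.38626566613130237)])
(array([ 687.95658813, -158.73315501,  112.81847583]), [np.float64(0.37595380133555467), np.float64(0.3759538013358087)])
[ 7.15799337e+02 -1.63948302e+02  9.66480142e+01 -1.56078799e-01] [ 1.  -0.5 -0.4  0.2  0.2  0.7  0.1  1.2  0.2 -0.5  0.2 -0.5 -0.8 -2.5
 -2.4 -1.4  0.  -2.7]
98 [ 7.15265164e+02 -1.63340055e+02 -1.55635647e-01] [ 0.9 -0.2 -0.4 -0.2  0.3  1.   0.2  1.2  0.1 -0.4  0.  -0.5 -1.  -2.5
 -2.5 -1.4 -0.1 -2.6]
wrist only [ 7.15623330e+02 -1.63653431e+02 -1.61607913e-01] [ 0.5 -0.7 -0.2 -0.7 -0.2  0.7 -0.1  0.7]
hole dir in tool [-0.03600866  0.00206034  0.99934935] [  76.65163342   -1.97411336 -135.30073458]
hole dir in tool [-0.55251433  0.00270241  0.83349902] [  76.65163342   -1.97411336 -135.30073458]
```

```bash
cat >> h.py <<'E'
TR=[715.4,-163.5,98,-.157]; a0=.12; OFF=np.array([30.4,0,3.9])
def tray_M(p=None): return R.from_euler("ZY",[(p or TR)[3],-np.pi/6]).as_matrix()
def go(c,z,y=0,a=None):
    A=tray_M(); X,Z=A[:,0],A[:,2]; x=np.cos(a0)*X-np.sin(a0)*Z; zz=-np.sin(a0)*X-np.cos(a0)*Z
    Mt=np.c_[x,np.cross(zz,x),zz]; T=tw([(c,y,z)],TR)[0]-Mt@OFF
    p,M,s=tool(); print("to",c,z,"TCP",T.round(1),"shift cm",(M.T@(T-p)/10).round(2),"dr",R.from_matrix(M.T@Mt).as_rotvec().round(3)," t",s["time_s"])
def where():
    p,M,s=tool(); A=tray_M(); q=A.T@(p+M@OFF-np.array(TR[:3])); xp=A.T@M@np.array([np.cos(a0),0,-np.sin(a0)])
    print("plate in tray",q.round(1),"pitch",round(np.degrees(np.arcsin(xp[2])),1),"yaw",round(np.degrees(np.arctan2(xp[1],xp[0])),1),"F tray",(A.T@s["force"]).round(1),"t",s["time_s"])
E
python3 -c "
from h import *
where(); go(-175,60); go(-150,40)"
```

```text
plate in tray [-100.    86.   166.6] pitch -0.6 yaw 1.2 F tray [-0.6  0.2  0.2] t 9.95
to -175 60 TCP [ 507.  -130.5   54.1] shift cm [-6.23  8.34 11.63] dr [0.005 0.011 0.021]  t 9.95
to -150 40 TCP [ 538.2 -135.5   49.3] shift cm [-3.49  8.39 13.29] dr [0.005 0.011 0.021]  t 9.95
```

Working out the arm's geometry from the joint readings, this grip would need joint 6 below its limit low over the tray. Gripping with a 20° inward lean fixes that and still clears the sprung arm by about 15 mm. I'll set the plate back down and regrip it that way.

```bash
cat >> h.py <<'E'
def gow(T,head,tilt):
    X=np.array([np.cos(head),np.sin(head),0]); Z=np.array([0,0,1.]); x=np.cos(tilt)*X+np.sin(tilt)*Z; z=np.sin(tilt)*X-np.cos(tilt)*Z
    Mt=np.c_[x,np.cross(z,x),z]; p,M,s=tool(); print("shift cm",(M.T@(np.array(T)-p)/10).round(2),"dr",R.from_matrix(M.T@Mt).as_rotvec().round(3),"t",s["time_s"])
E
python3 -c "
from h import *
gow((404.7,-172.3,120),-.134,-.12)"
```

```text
shift cm [-12.55  13.99   1.96] dr [ 0.014 -0.512 -0.004] t 9.95
```

```bash
python3 -m creep '{"dr":[[0,-0.08,0],[0.005,-0.18,0],[0.01,-0.3,0],[0.012,-0.42,0],[0.014,-0.512,-0.004]],"xyz":[[-1.6,1.8,0.2],[-4.4,4.9,0.6],[-7.6,8.5,1.1],[-10.6,11.8,1.6],[-12.55,14,1.96]],"gripper":[0.3,0.3,0.3,0.3,0.3]}'
python3 -m creep '{"dr":[[0,0,0],[0,0,0]],"xyz":[[0,0,0],[0,0,0]],"gripper":[0.3,0.3]}' | head -1
python3 -c "
from h import *
gow((404.7,-172.3,120),-.134,-.12);gow((404.7,-172.3,7.8),-.134,-.12)
print(tool()[2]['joint_pos'])"
```

```text
time_s: 10.45
ee_pos: [405.8, -174.0, 120.5]
tool_rot: [-0.006, 0.996, -0.068, -0.059]
force: [1.3, -0.3, -0.7]
width: 0.71
finger_force: 86.6
time_s: 10.65
shift cm [-0.04 -0.09 -0.02] dr [-0.002 -0.001 -0.004] t 10.65
shift cm [ 1.29 -0.08 11.12] dr [-0.002 -0.001 -0.004] t 10.65
[ 0.63292693  0.51858742 -0.45148755  2.23943604  0.41514757  0.58947929
 -1.85254838]
```

```bash
python3 -m creep '{"dr":[[0,0,0],[0,0,0],[0,0,0],[0,0,0],[0,0,0]],"xyz":[[0.4,-0.04,3.5],[0.8,-0.08,7],[1.1,-0.08,9.8],[1.25,-0.08,10.8],[1.29,-0.08,11.15]],"gripper":[0.3,0.3,0.3,0.3,0.3]}'
python3 -m creep '{"dr":[[0,0,0],[0,0,0],[0,0,0],[0,0,0]],"xyz":[[0,0,0],[0,0,0],[0,0,0],[0,0,0]],"gripper":[0.3,0.72,0.72,0.72]}'
python3 -m creep '{"dr":[[0,-0.08,0],[0,-0.16,0],[0,-0.24,0],[0,-0.24,0]],"xyz":[[0,0,-0.3],[0,0,-0.3],[0,0,-0.3],[0,0,-0.3]],"gripper":[0.72,0.72,0.72,0.72]}'
python3 - <<'E'
from h import *
c=cap("wrist"); p,M,s=tool(); print(p,M,s["width"],s["force"],s["joint_pos"]); plate_wrist(c)
gow((404.7,-172.3,7.5),-.134,-.36)
cv2.imwrite("pics/w5.png",c["frame"]); pickle.dump(c,open("w5.pkl","wb"))
E
```

```text
time_s: 11.15
ee_pos: [405.9, -170.2, 8.0]
tool_rot: [-0.004, 0.996, -0.066, -0.059]
force: [-0.6, 0.2, -1.5]
width: 0.704
finger_force: 86.6
time_s: 11.55
ee_pos: [405.9, -171.8, 9.2]
tool_rot: [-0.004, 0.996, -0.067, -0.058]
force: [0.4, 0.2, -0.1]
width: 0.86
finger_force: 0.0
time_s: 11.95
ee_pos: [408.9, -172.0, 11.0]
tool_rot: [-0.013, 0.982, -0.067, -0.175]
force: [0.1, -0.2, 0.2]
width: 0.861
finger_force: 0.0
[ 407.04895912 -171.82832363   11.17489599] [[ 9.29199746e-01 -1.34850199e-01 -3.44097741e-01]
 [-1.26206524e-01 -9.90865738e-01  4.75079316e-02]
 [-3.47361116e-01 -7.16978288e-04 -9.37731167e-01]] 0.8577588669086015 [ 0.81034442  0.13882232 -1.40534491] [ 0.5362313   0.79136954 -0.37447943  2.12623224  0.47218337  0.68370923
 -1.91799468]
plate 0.7 437.0 -174.8 [65.0, 120.3] heading -7.9
shift cm [0.06 0.07 0.39] dr [-0.001 -0.004 -0.001] t 12.05
```

View pics/w5.png

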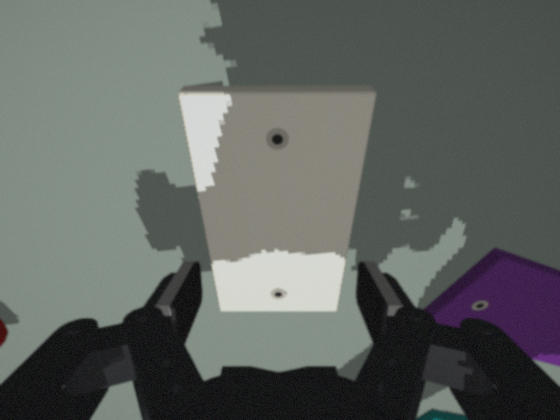

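```bash
python3 -m creep '{"dr":[[0,0,0],[0,0,0],[0,0,0],[0,0,0],[0,0,0]],"xyz":[[0.05,0.07,0.25],[0.1,0.07,0.5],[0.1,0.07,0.5],[0.1,0.07,0.5],[0.1,0.07,0.5]],"gripper":[0.7,0.7,0.7,0.3,0.3]}' 90
python3 -m creep '{"dr":[[0,0,0],[0,0,0],[0,0,0],[0,0,0]],"xyz":[[0,0,0],[0,0,0],[0,0,0],[0,0,0]],"gripper":[0.3,0.3,0.3,0.3]}'
python3 -c "
from h import *
p,M,s=tool();print(p,s['joint_pos']); gow((404.7,-172.3,140),-.134,-.36); gow((500,-150,190),-.157,-.10)"
```

```text
time_s: 12.55
ee_pos: [404.6, -172.1, 7.4]
tool_rot: [-0.012, 0.982, -0.066, -0.178]
force: [0.6, 0.7, 10.3]
width: 0.702
finger_force: 94.6
time_s: 12.95
ee_pos: [404.6, -172.1, 7.4]
tool_rot: [-0.012, 0.982, -0.066, -0.178]
force: [0.5, -0.3, 8.8]
width: 0.7
finger_force: 94.7
[ 404.60563213 -172.1020246     7.4344498 ] [ 0.53318597  0.79763783 -0.3693153   2.12923208  0.47739399  0.67810649
 -1.92098698]
shift cm [ -4.64   0.03 -12.42] dr [ 0.001 -0.002  0.   ] t 12.95
shift cm [  2.17  -3.45 -20.31] dr [0.006 0.258 0.023] t 12.95
```

```bash
sed -i 's/a0=.12; OFF=.*/a0=.36; OFF=np.array([30.5,0,-3.6])/' h.py
python3 -m creep '{"dr":[[0,0,0],[0,0,0],[0,0,0],[0,0,0],[0,0,0]],"xyz":[[-0.7,0,-1.8],[-2,0,-5.4],[-3.6,0,-9.6],[-4.6,0,-12.4],[-4.6,0,-12.4]],"gripper":[0.3,0.3,0.3,0.3,0.3]}'
python3 -c "
from h import *
where(); go(-170,70); go(-145,35)"
```

```text
time_s: 13.45
ee_pos: [407.4, -172.6, 141.7]
tool_rot: [-0.011, 0.982, -0.066, -0.174]
force: [0.3, 0.1, -0.7]
width: 0.701
finger_force: 96.8
plate in tray [-218.1  -56.5  168.2] pitch -29.4 yaw 1.5 F tray [-0.1  0.1 -0.7] t 13.45
to -170 70 TCP [ 506.3 -130.4   65.1] shift cm [11.3  -5.52  4.02] dr [0.004 0.514 0.023]  t 13.45
to -145 35 TCP [ 544.9 -136.5   47.3] shift cm [15.59 -5.43  4.35] dr [0.004 0.514 0.023]  t 13.45
```

```bash
python3 -m creep '{"dr":[[0.001,0.11,0.005],[0.002,0.22,0.01],[0.003,0.33,0.015],[0.004,0.44,0.02],[0.004,0.514,0.023]],"xyz":[[1.8,-0.9,0.4],[4.4,-2.1,1.3],[7.2,-3.5,2.4],[9.8,-4.8,3.4],[11.3,-5.5,4]],"gripper":[0.3,0.3,0.3,0.3,0.3]}'
python3 -m creep '{"dr":[[0,0,0],[0,0,0]],"xyz":[[0,0,0],[0,0,0]],"gripper":[0.3,0.3]}' | head -1
python3 - <<'E'
from h import *
c=cap("wrist"); where(); go(-145,35); print(tool()[2]["joint_pos"])
cv2.imwrite("pics/w6.png",cv2.resize(c["frame"][:300],(784,420),interpolation=cv2.INTER_CUBIC)); pickle.dump(c,open("w6.pkl","wb"))
E
```

```text
time_s: 13.95
ee_pos: [503.0, -128.6, 60.1]
tool_rot: [0.004, 0.994, -0.078, 0.079]
force: [0.3, -0.0, -2.4]
width: 0.702
finger_force: 96.8
time_s: 14.15
plate in tray [-174.5   -0.2   68.1] pitch -0.5 yaw -0.1 F tray [ 0.8 -0.3 -1.5] t 14.2
to -145 35 TCP [ 544.9 -136.5   47.3] shift cm [ 3.95 -0.02  2.05] dr [-0.002  0.009 -0.001]  t 14.2
[ 0.28346229  0.6054952  -0.1544919   2.27737095  0.66528272  0.13836589
 -2.21933841]
```

View pics/w6.png

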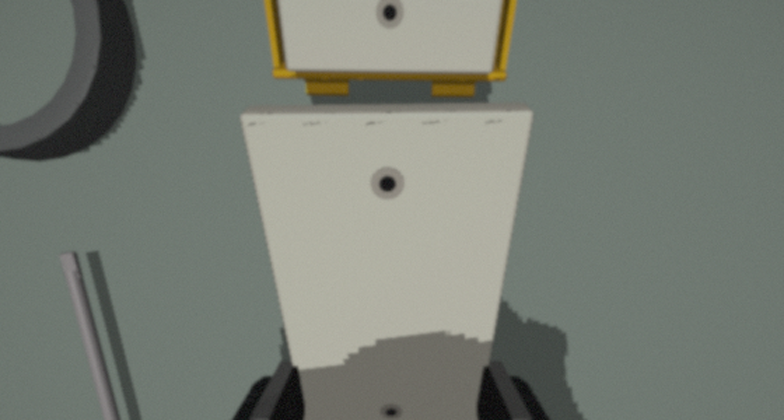

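The held plate lines up with the pile. Its holes are at (387,184) and (391,411), the pile's hole is at (389,12), and the pile's front corners are at (284,67) and (496,73). I'll measure the residual misalignment.

Run:
```python
from h import *
c=pickle.load(open("w6.pkl","rb"))
L=[(-102,0,24),(-118,32,24),(-118,-32,24),(-124.5,40,14),(-124.5,-40,14)]; P=np.array([(389.5,12),(284,68),(496,73),(275,73),(506,77)])/1.4
print("pred with TR",(proj(c,tw(L,TR))-P).round(1).tolist())
r=least_squares(lambda q:(proj(c,tw(L,[q[0],q[1],98,q[2]]))-P).ravel(),[715,-163,-.157],loss="soft_l1"); print(r.x,r.fun.round(1))
# held plate fit in tray frame from holes + far edge corners (top surface z=8), using image only
Lp=np.array([(43,0,8),(-43,0,8),(59,32,8),(59,-32,8)]); Pp=np.array([(387.5,184),(391,411),(243,113),(531,111)])/1.4
A=tray_M()
def f(q):
    M=A@R.from_euler("ZY",[q[3],-q[4]]).as_matrix(); return (proj(c,np.array(TR[:3])+A@q[:3]+Lp@M.T)-Pp).ravel()
r=least_squares(f,[-175,0,68,0,0]); print("held plate in tray x,y,z,yaw,pitch",r.x.round(3),r.fun.round(1))
```

```text
pred with TR [[2.6, 0.4], [3.9, 4.0], [0.3, 0.3], [-1.0, 10.4], [4.2, 7.4]]
[ 7.16210776e+02 -1.64940623e+02 -1.78946829e-01] [ 0.3 -2.5  1.  -0.3 -2.5 -0.5 -3.7  6.   1.6  7. ]
held plate in tray x,y,z,yaw,pitch [-1.74607e+02  1.10700e+00  6.64710e+01  8.00000e-03 -4.30000e-02] [ 0.1 -1.4 -0.3  0.2 -0.2  0.8  0.2  0.4]
```

```bash
python3 -m creep '{"dr":[[0,0.005,0.004],[0,0.01,0.008],[0,0.015,0.012],[0,0.02,0.012],[0,0.02,0.012]],"xyz":[[1,-0.03,0.3],[2,-0.06,0.8],[3.2,-0.1,1.4],[3.9,-0.12,2],[3.9,-0.12,2]],"gripper":[0.3,0.3,0.3,0.3,0.3]}'
python3 - <<'E'
from h import *
c=cap("wrist"); where(); print(tool()[2]["joint_pos"])
cv2.imwrite("pics/w7.png",cv2.resize(c["frame"][:270,120:440],(794,670-0),interpolation=cv2.INTER_CUBIC)[:590]); pickle.dump(c,open("w7.pkl","wb"))
E
```

```text
time_s: 14.7
ee_pos: [546.6, -135.6, 47.3]
tool_rot: [0.005, 0.992, -0.085, 0.089]
force: [-0.0, -1.0, -1.3]
width: 0.702
finger_force: 96.9
plate in tray [-144.7    0.6   35.3] pitch 0.7 yaw -0.7 F tray [-1.2  0.6  0.1] t 14.75
[ 0.27362673  0.6550201  -0.14772271  2.20374532  0.66431167  0.14114398
 -2.22828662]
```

View pics/w7.png

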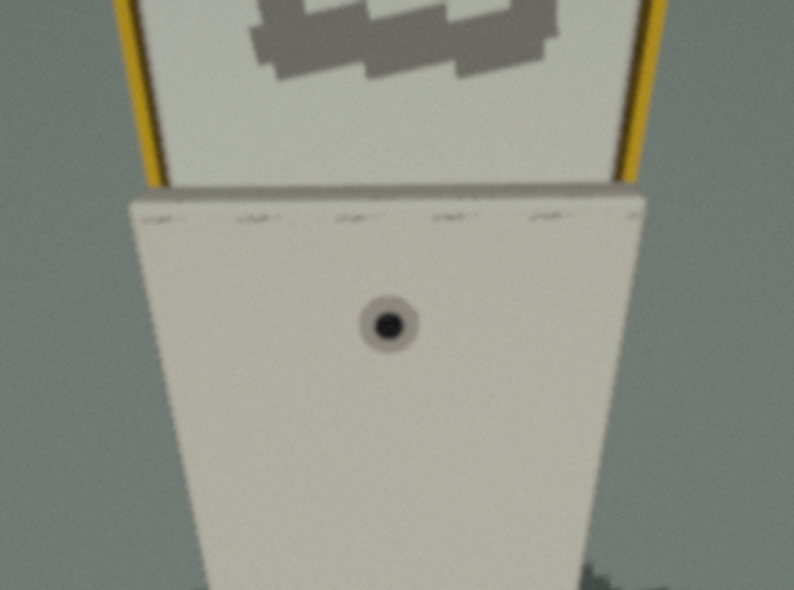

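The pile, with edges at 166 and 614 in row 185, and the held plate agree laterally within about 0.3 mm. The plate is turned about 0.6° left, so I'll correct that and lower it onto the pile with force checks.

```bash
python3 -m creep '{"dr":[[0,0,0.005],[0,0,0.01],[0,0,0.01],[0,0,0.01]],"xyz":[[0.1,0,0.28],[0.2,0,0.56],[0.28,0,0.75],[0.28,0,0.75]],"gripper":[0.3,0.3,0.3,0.3]}' | head -1; python3 -c "
from h import *
where()"
python3 -m creep '{"dr":[[0,0,0],[0,0,0]],"xyz":[[0.035,0,0.094],[0.035,0,0.094]],"gripper":[0.3,0.3]}'|head -1; python3 -c "
from h import *
where()"
python3 -m creep '{"dr":[[0,0,0],[0,0,0]],"xyz":[[0.035,0,0.094],[0.035,0,0.094]],"gripper":[0.3,0.3]}'|head -1; python3 -c "
from h import *
where()"
```

```text
time_s: 15.15
plate in tray [-145.     0.5   27.9] pitch 0.7 yaw -1.2 F tray [-0.5  0.2 -0.4] t 15.15
time_s: 15.35
plate in tray [-144.8    0.5   27. ] pitch 0.7 yaw -1.2 F tray [-0.5  1.  -0.2] t 15.35
time_s: 15.55
plate in tray [-144.7    0.5   26. ] pitch 0.7 yaw -1.2 F tray [-0.2  0.2 -0.3] t 15.55
```

```bash
python3 -m creep '{"dr":[[0,0,0],[0,0,0]],"xyz":[[0.035,0,0.094],[0.035,0,0.094]],"gripper":[0.3,0.3]}'|head -1; python3 -c "
from h import *
where()"
python3 -m creep '{"dr":[[0,0,0],[0,0,0]],"xyz":[[0.035,0,0.094],[0.035,0,0.094]],"gripper":[0.3,0.3]}'|head -1; python3 -c "
from h import *
where()"
python3 - <<'E'
from h import *
c=cap("wrist"); 
cv2.imwrite("pics/w8.png",cv2.resize(c["frame"][:230,120:440],(794,571),interpolation=cv2.INTER_CUBIC))
E
```

```text
time_s: 15.75
plate in tray [-144.7    0.4   24.9] pitch 0.7 yaw -1.3 F tray [ 0.  -0.1 -0.6] t 15.75
time_s: 15.95
plate in tray [-144.8    0.4   23.9] pitch 0.7 yaw -1.3 F tray [-0.3 -0.5  0.3] t 15.95
```

```bash
for_=1; python3 -m creep '{"dr":[[0,0,0],[0,0,0]],"xyz":[[0.035,0,0.094],[0.035,0,0.094]],"gripper":[0.3,0.3]}'|head -1; python3 -c "
from h import *
where()"
python3 -m creep '{"dr":[[0,0,0],[0,0,0]],"xyz":[[0.035,0,0.094],[0.035,0,0.094]],"gripper":[0.3,0.3]}'|head -1; python3 -c "
from h import *
where()"
python3 -m creep '{"dr":[[0,0,0],[0,0,0]],"xyz":[[0.035,0,0.094],[0.035,0,0.094]],"gripper":[0.3,0.3]}'|head -1; python3 -c "
from h import *
where()"
```

```text
time_s: 16.2
plate in tray [-144.7    0.4   22.9] pitch 0.7 yaw -1.3 F tray [-1.3  0.4  0.2] t 16.2
time_s: 16.4
plate in tray [-144.8    0.4   22. ] pitch 0.7 yaw -1.2 F tray [-0.3 -0.5  0.3] t 16.4
time_s: 16.6
plate in tray [-144.9    0.4   21.1] pitch 0.7 yaw -1.2 F tray [0.2 0.1 1.8] t 16.6
```

View pics/w8.png

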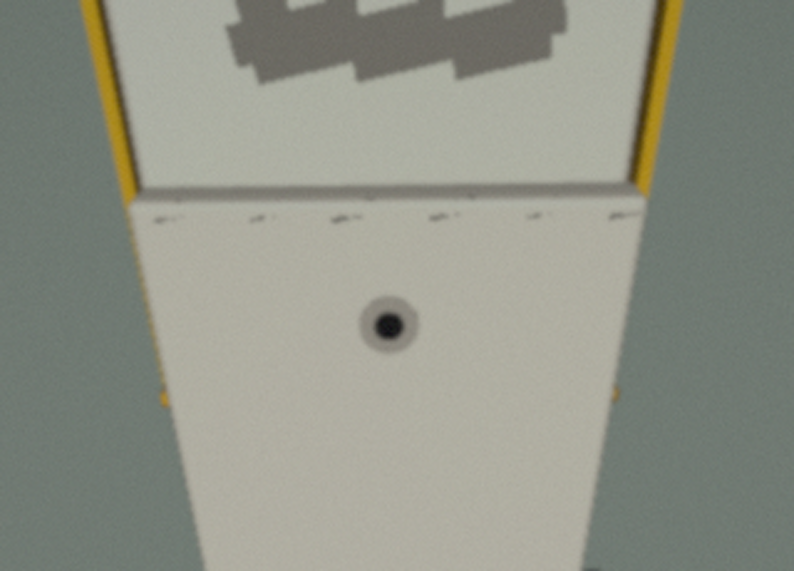

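Contact comes at nominal 21 mm, so the pile sits about 3 mm lower than fitted. In the picture the plate's edges (130/645) are centred over the pile (138/632) within 0.4 mm. I'll back off slightly and slide up the slope.

```bash
python3 -m creep '{"dr":[[0,0,0],[0,0,0],[0,0,0],[0,0,0],[0,0,0]],"xyz":[[-0.03,-0.03,-0.08],[0.6,-0.03,-0.32],[1.2,-0.03,-0.54],[1.84,-0.03,-0.78],[1.84,-0.03,-0.78]],"gripper":[0.3,0.3,0.3,0.3,0.3]}'|head -1; python3 -c "
from h import *
where()"
python3 -m creep '{"dr":[[0,0,0],[0,0,0],[0,0,0],[0,0,0],[0,0,0]],"xyz":[[0.47,0,-0.18],[0.94,0,-0.35],[1.4,0,-0.53],[1.87,0,-0.7],[1.87,0,-0.7]],"gripper":[0.3,0.3,0.3,0.3,0.3]}'|head -1
python3 - <<'E'
from h import *
where()
c=cap("wrist"); cv2.imwrite("pics/w9.png",cv2.resize(c["frame"][:230,120:440],(794,571),interpolation=cv2.INTER_CUBIC))
E
```

```text
time_s: 17.1
plate in tray [-1.229e+02  1.000e-01  2.210e+01] pitch 0.9 yaw -1.3 F tray [ 1.  -0.1  3.5] t 17.1
time_s: 17.6
plate in tray [-107.1   -0.5   23. ] pitch 0.4 yaw -1.2 F tray [-3.8  0.   8.4] t 17.6
```

```bash
python3 -m creep '{"dr":[[0,0,0],[0,0,0],[0,0,0],[0,0,0],[0,0,0]],"xyz":[[0.42,0,-0.32],[0.89,0,-0.49],[1.35,0,-0.67],[1.82,0,-0.84],[1.82,0,-0.84]],"gripper":[0.3,0.3,0.3,0.3,0.3]}'|head -1; python3 -c "
from h import *
where(); print(tool()[2]['joint_pos'])"
```

```text
time_s: 18.15
plate in tray [-83.   -0.7  23.5] pitch 0.9 yaw -1.3 F tray [-2.5 -0.7 -0.4] t 18.15
[ 0.3697933   0.66797564 -0.28361777  2.06524232  0.6165466   0.2990727
 -2.17024219]
```

View pics/w9.png

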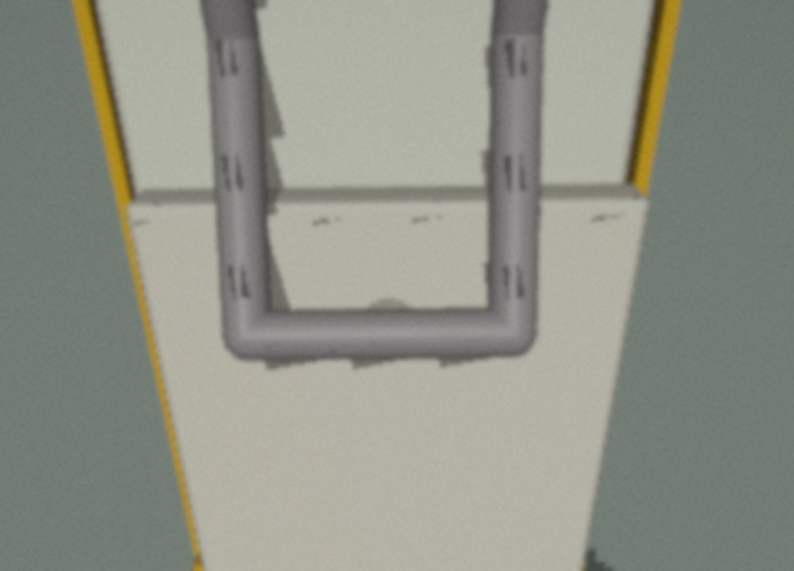

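The plate is riding under the toe (bar at row 335) and sits about 1 mm right of the pile. I'll shift left while sliding on towards the stop.

```bash
python3 -m creep '{"dr":[[0,0,0],[0,0,0],[0,0,0],[0,0,0],[0,0,0]],"xyz":[[0.47,-0.04,-0.18],[0.94,-0.08,-0.35],[1.4,-0.08,-0.53],[1.68,-0.08,-0.63],[1.68,-0.08,-0.63]],"gripper":[0.3,0.3,0.3,0.3,0.3]}'|head -1; python3 -c "
from h import *
where()"
python3 -m creep '{"dr":[[0,0,0],[0,0,0],[0,0,0]],"xyz":[[0.14,0,-0.05],[0.28,0,-0.11],[0.28,0,-0.11]],"gripper":[0.3,0.3,0.3]}'|head -1
python3 - <<'E'
from h import *
where()
c=cap("wrist"); cv2.imwrite("pics/w10.png",cv2.resize(c["frame"][:230,120:440],(794,571),interpolation=cv2.INTER_CUBIC))
E
```

```text
time_s: 18.65
plate in tray [-64.4   0.   24. ] pitch 1.0 yaw -1.3 F tray [-0.1 -0.3 -2.4] t 18.65
time_s: 18.95
plate in tray [-63.8  -0.1  24.3] pitch 0.7 yaw -1.2 F tray [-1.1 -0.4 -2.7] t 18.95
```

I've used up my picture views (12, over the limit of 10), so from here on I work by force and numbers only.

```bash
python3 -m creep '{"dr":[[0,0,0],[0,0,0],[0,0,0]],"xyz":[[0.1,0,-0.04],[0.19,0,-0.07],[0.19,0,-0.07]],"gripper":[0.3,0.3,0.3]}'|head -1; python3 -c "
from h import *
where()"
python3 -m creep '{"dr":[[0,0,0],[0,0,0],[0,0,0]],"xyz":[[0.1,0,-0.04],[0.19,0,-0.07],[0.19,0,-0.07]],"gripper":[0.3,0.3,0.3]}'|head -1; python3 -c "
from h import *
where()"
```

```text
time_s: 19.3
plate in tray [-61.9  -0.3  24.3] pitch 0.7 yaw -1.3 F tray [-1.4  0.1 -4.4] t 19.3
time_s: 19.6
plate in tray [-59.3  -0.5  24.2] pitch 0.8 yaw -1.3 F tray [-1.9  0.1 -3. ] t 19.6
```

```bash
python3 -m creep '{"dr":[[0,0,0],[0,0,0],[0,0,0]],"xyz":[[0.09,0,-0.035],[0.09,0,-0.035],[0.09,0,-0.035]],"gripper":[0.3,0.3,0.3]}'|head -1; python3 -c "
from h import *
where()"
python3 -m creep '{"dr":[[0,0,0],[0,0,0],[0,0,0]],"xyz":[[0.14,0,-0.05],[0.14,0,-0.05],[0.14,0,-0.05]],"gripper":[0.3,0.3,0.3]}'|head -1; python3 -c "
from h import *
where()"
python3 -m creep '{"dr":[[0,0,0],[0,0,0],[0,0,0]],"xyz":[[0.14,0,-0.05],[0.14,0,-0.05],[0.14,0,-0.05]],"gripper":[0.3,0.3,0.3]}'|head -1; python3 -c "
from h import *
where()"
```

```text
time_s: 19.9
plate in tray [-58.8  -0.5  24.3] pitch 0.7 yaw -1.2 F tray [-1.9 -0.2 -1.8] t 19.9
time_s: 20.2
plate in tray [-58.8  -0.6  24.4] pitch 0.6 yaw -1.2 F tray [-5.2 -0.4 -2.5] t 20.2
time_s: 20.5
plate in tray [-58.7  -0.6  24.4] pitch 0.4 yaw -1.2 F tray [-7.5  0.1 -2.1] t 20.5
```

```bash
python3 -m creep '{"dr":[[0,0,0],[0,0,0],[0,0,0]],"xyz":[[0.035,0,0.094],[0.035,0,0.094],[0.035,0,0.094]],"gripper":[0.3,0.3,0.3]}'|head -1; python3 -c "
from h import *
where()"
python3 -m creep '{"dr":[[0,0,0],[0,0,0],[0,0,0]],"xyz":[[0.035,0,0.094],[0.035,0,0.094],[0.035,0,0.094]],"gripper":[0.3,0.3,0.3]}'|head -1; python3 -c "
from h import *
where(); p,M,s=tool(); print(M.T@s['moment'],M.T@s['force'],s['width'])"
```

```text
time_s: 20.8
plate in tray [-58.7  -0.6  23.5] pitch 0.4 yaw -1.2 F tray [-7.9 -0.1 -2.1] t 20.8
time_s: 21.1
plate in tray [-58.7  -0.6  23.3] pitch 0.4 yaw -1.2 F tray [-7.5 -0.4  4.3] t 21.1
[ 0.06673543 -2.001536   -0.07692745] [-8.45263936  0.54525249 -1.41980275] 0.6958179897825735
```

```bash
python3 -m creep '{"dr":[[0,0,0],[0,0,0],[0,0,0],[0,0,0],[0,0,0]],"xyz":[[0,0,0],[0,0,0],[0,0,0],[0,0,0],[0,0,0]],"gripper":[0.45,0.55,0.75,0.75,0.75]}'
python3 - <<'E'
from h import *
where()
c=cap("wrist")
pickle.dump(c,open("w11.pkl","wb"))
E
python3 -m creep '{"dr":[[0,0,0],[0,0,0],[0,0,0],[0,0,0],[0,0,0]],"xyz":[[-0.2,0,-0.5],[-0.7,0,-1.9],[-1.8,0,-4.7],[-3.2,0,-8],[-3.2,0,-8]],"gripper":[0.75,0.75,0.75,0.75,0.75]}'
python3 - <<'E'
from h import *
where(); print(tool()[2]["joint_pos"])
c=cap("wrist"); pickle.dump(c,open("w12.pkl","wb"))
for n in ("plate","tray_long","bail_long"):
  for r in nets.regions_of(n,"wrist")[:4]: print(n,round(r["conf"],2),np.round(r["centre"]),int(r["region"].sum()),cv2.minAreaRect(np.argwhere(r["region"])[:,::-1].astype(np.float32)))
E
```

```text
time_s: 21.6
ee_pos: [629.6, -149.5, 81.6]
tool_rot: [0.005, 0.992, -0.089, 0.09]
force: [0.1, 0.6, -0.2]
width: 0.876
finger_force: 0.0
plate in tray [-53.6  -0.3  22.4] pitch 0.9 yaw -1.3 F tray [-0.1  0.6 -0.1] t 21.6
time_s: 22.15
ee_pos: [581.8, -141.4, 157.6]
tool_rot: [0.006, 0.992, -0.089, 0.09]
force: [1.2, 0.1, 0.2]
width: 0.878
finger_force: 0.0
plate in tray [-57.5   0.2 112.4] pitch 1.0 yaw -1.2 F tray [ 1.2  0.2 -0.4] t 22.15
[ 0.48684311  0.52140015 -0.43654491  2.06996023  0.5095166   0.45892527
 -2.07242012]
plate 0.77 [118. 278.] 15147 ((278.6835632324219, 122.53262329101562), (178.47525024414062, 119.08677673339844), 89.19306945800781)
tray_long 0.6 [ 30. 271.] 9425 ((276.5, 102.0), (204.0, 147.0), 90.0)
bail_long 0.95 [ 61. 251.] 4876 ((274.5, 80.5), (161.0, 101.0), 90.0)
```

Run:
```python
from h import *
c=pickle.load(open("w12.pkl","rb")); f=c["frame"].astype(int); hsv=cv2.cvtColor(c["frame"],cv2.COLOR_BGR2HSV)
yel=(hsv[...,0]>15)&(hsv[...,0]<35)&(hsv[...,1]>120)&(hsv[...,2]>70)
r=[x for x in nets.regions_of("plate","wrist")][0]["region"]
def runs(m):
    d=np.flatnonzero(np.diff(np.r_[0,m.astype(int),0])); return [(int(a),int(b)) for a,b in zip(d[::2],d[1::2]) if b-a>1]
for row in list(range(5,240,18)): 
    cols=np.flatnonzero(r[row]); print(row,"yel",runs(yel[row]),"plate",(cols.min(),cols.max()) if len(cols) else None)
rows=np.flatnonzero(r.any(1)); print(rows.min(),rows.max())
for col in (230,255,280,300,325): print(col,"yel",runs(yel[:,col])," plate", np.flatnonzero(r[:,col])[[0,-1]])
g=cv2.cvtColor(c["frame"],cv2.COLOR_BGR2GRAY)
m=(g<60).astype(np.uint8); n,l,st,ce=cv2.connectedComponentsWithStats(m)
print([(ce[i].round(1),st[i,4]) for i in range(1,n) if 8<st[i,4]<250 and ce[i][1]<270])
print("pred hole,hole,corners",proj(c,tw([(-102,0,32),(-16,0,32),(-118,32,32),(-118,-32,32),(0,32,32),(0,-32,32)],TR)).round(1).tolist())
```

```text
5 yel [] plate None
23 yel [(209, 216), (233, 237), (250, 302), (315, 321), (335, 345)] plate None
41 yel [(211, 217), (339, 342)] plate (np.int64(218), np.int64(336))
59 yel [(214, 219), (337, 341)] plate (np.int64(220), np.int64(335))
77 yel [(216, 221), (335, 339)] plate (np.int64(222), np.int64(333))
95 yel [(218, 224), (333, 337)] plate (np.int64(224), np.int64(332))
113 yel [(221, 226), (332, 335)] plate (np.int64(226), np.int64(330))
131 yel [(223, 228), (330, 333)] plate (np.int64(228), np.int64(328))
149 yel [(225, 230), (329, 332)] plate (np.int64(231), np.int64(327))
167 yel [(0, 8), (228, 232), (327, 330)] plate (np.int64(233), np.int64(325))
185 yel [(0, 15), (230, 234), (325, 328)] plate (np.int64(235), np.int64(324))
203 yel [(0, 21), (232, 236), (324, 327)] plate (np.int64(237), np.int64(322))
221 yel [(5, 28)] plate None
239 yel [] plate None
33 212
230 yel [(28, 34), (157, 191)]  plate [ 34 148]
255 yel [(19, 34)]  plate [ 34 211]
280 yel [(19, 33)]  plate [ 34 210]
300 yel [(19, 33)]  plate [ 34 210]
325 yel [(183, 204)]  plate [ 34 173]
[(array([336.9,  16.8]), np.int32(39)), (array([230.6,  19.4]), np.int32(128)), (array([321. ,  18.1]), np.int32(120)), (array([215. ,  19.2]), np.int32(30)), (array([363.6,  20. ]), np.int32(67)), (array([183.8,  26. ]), np.int32(66)), (array([79.2, 28. ]), np.int32(122)), (array([105.6,  27.6]), np.int32(107)), (array([131.6,  27.2]), np.int32(88)), (array([157.8,  26.6]), np.int32(80)), (array([277.8,  67. ]), np.int32(19))]
pred hole,hole,corners [[280.4, 197.4], [277.6, 71.8], [238.6, 215.6], [323.2, 213.8], [216.5, 41.2], [337.3, 38.0]]
```

The plate meets the stop evenly at row 34 in every column, and it is centred between the flanges in every row, so it is home and square. Next is the tally: triangulate the key and move over it.

```bash
python3 -m creep '{"dr":[[0,0,0],[0,0,0],[0,0,0],[0,0,0]],"xyz":[[-1,0,-2],[-2,0,-5],[-3,0,-8],[-3,0,-8]],"gripper":[-1,-1,-1,-1]}' | head -2
python3 - <<'E'
from h import *
C=[cap("top"),cap("scene")]; K=[]
for n,c,g in (("top",C[0],(204,202)),("scene",C[1],(199,350))):
    for t in ("tally_key","tally"):
        rr=sorted(nets.regions_of(t,n),key=lambda r:np.hypot(*(np.array(r["centre"])-g)))
        for r in rr[:1]: print(n,t,r["conf"],r["centre"],int(r["region"].sum())); 
        if t=="tally_key": K.append(rr[0]["centre"][::-1] if rr and np.hypot(*(np.array(rr[0]["centre"])-g))<15 else g[::-1])
print(K,tri(C,K), onz(C[0],[K[0]],65.5),onz(C[1],[K[1]],65.5))
x=onz(C[0],[K[0]],65.5)[0]; gow((x[0]-20,x[1],200),np.arctan2(x[1],x[0]),0); print(tool()[2]["joint_pos"])
E
```

```text
time_s: 22.8
ee_pos: [540.2, -134.1, 229.3]
top tally_key 0.58 [206.5, 201.5] 70
top tally 0.64 [208.0, 204.8] 816
scene tally_key 0.4 [200.7, 352.9] 80
scene tally 0.95 [210.7, 346.4] 714
[[201.5, 206.5], [352.9, 200.7]] (array([449.59328926, 221.66864938,  52.51135894]), [np.float64(1.7203470844776791), np.float64(1.7203470844776412)]) [[446.61456018 217.59888584  65.5       ]] [[463.40171898 209.89967084  65.5       ]]
shift cm [-17.61 -32.6   -0.27] dr [ 0.049 -0.17  -0.631] t 23.1
[ 0.5929748   0.38577236 -0.54849531  2.09896397  0.39094775  0.5661695
 -1.97159808]
```

```bash
python3 -m creep '{"dr":[[0,0,0],[0,0,0],[0,0,0],[0,0,0],[0,0,0]],"xyz":[[-1.5,-2.6,0],[-3.7,-6.6,0],[-6,-10.6,-0.1],[-8.2,-14.8,-0.1],[-10.4,-19,-0.1]],"gripper":[-1,-1,-1,-1,-1]}' | head -2
python3 -m creep '{"dr":[[0,-0.06,0],[0,-0.12,0],[0,-0.17,0],[0,-0.17,0],[0,-0.17,0]],"xyz":[[-2.2,-4,0],[-4.4,-8,0],[-6.2,-11.6,0],[-7.2,-13.6,-0.1],[-7.2,-13.6,-0.1]],"gripper":[-1,-1,-1,-1,-1]}' | head -3
python3 - <<'E'
from h import *
c=cap("wrist"); p,M,s=tool(); print(p,s["joint_pos"],s["width"],s["time_s"]); pickle.dump(c,open("w13.pkl","wb"))
for t in ("tally_key","tally"):
    for r in nets.regions_of(t,"wrist")[:2]:
        k=np.argwhere(r["region"]); uv=r["centre"][::-1]; print(t,round(r["conf"],2),uv,len(k),k.min(0),k.max(0),onz(c,[uv],65.5)[0].round(1))
E
```

```text
time_s: 23.6
ee_pos: [472.1, 72.5, 210.2]
time_s: 24.1
ee_pos: [426.2, 222.0, 199.6]
tool_rot: [-0.004, 0.996, -0.086, 0.003]
[426.49365922 219.32686929 199.40602873] [-0.09735579  0.39688958 -0.60034863  2.17154674  0.36269308  0.66159836
 -2.69565576] 0.0017356059101188402 24.15
tally_key 0.66 [276.7, 168.6] 1238 [151 258] [192 294] [455.2 220.5  65.5]
tally 0.95 [274.4, 165.0] 7016 [112 230] [218 319] [458.6 221.9  65.5]
```

```bash
python3 -m creep '{"dr":[[0,0,0],[0,0,0],[0,0,0],[0,0,0]],"xyz":[[1.3,-0.3,2.5],[2.7,-0.58,5.5],[2.7,-0.58,8],[2.7,-0.58,8]],"gripper":[-1,-1,-1,-1]}' | head -3
python3 - <<'E'
from h import *
a=pickle.load(open("w13.pkl","rb")); c=cap("wrist"); p,M,s=tool(); print(p,s["joint_pos"],s["time_s"])
for t in ("tally_key","tally"):
    for r in nets.regions_of(t,"wrist")[:2]:
        k=np.argwhere(r["region"]); uv=r["centre"][::-1]; X=onz(c,[uv],65.5)[0]; print(t,round(r["conf"],2),uv,len(k),k.min(0),k.max(0),X.round(1))
        bb=[(k[:,1].min(),k[:,0].min()),(k[:,1].max(),k[:,0].max())]; print(onz(c,bb,65.5).round(1)); 
        if t=="tally_key": print("tri",tri([a,c],[(276.7,168.6),uv])); print("rel tool cm",(M.T@(X-p)/10).round(2))
E
```

```text
time_s: 24.65
ee_pos: [454.0, 215.5, 117.5]
tool_rot: [-0.0, 0.996, -0.091, 0.001]
[454.42866973 216.53032554 119.04118098] [-0.17379285  0.54521715 -0.48274665  2.18004328  0.50708547  0.52053069
 -2.79513919] 24.7
tally_key 0.56 [268.0, 232.1] 1898 [210 245] [262 296] [457.8 222.4  65.5]
[[474.8 233.6  65.5]
 [434.  208.5  65.5]]
tri (array([454.05178403, 222.15641638,  56.62016924]), [np.float64(1.2946951007180296), np.float64(1.294695100717993)])
rel tool cm [ 0.21 -0.63  5.36]
```

```bash
python3 -m creep '{"dr":[[0,0,0],[0,0,0],[0,0,0],[0,0,0]],"xyz":[[0.07,-0.5,1.5],[0.07,-0.52,3],[0.07,-0.52,4.1],[0.07,-0.52,4.1]],"gripper":[-1,-1,-1,-1]}' | grep -E "ee|^force"
python3 -m creep '{"dr":[[0,0,0],[0,0,0]],"xyz":[[0,0,0.2],[0,0,0.2]],"gripper":[-1,-1]}'| grep -E "ee|^force"
python3 -m creep '{"dr":[[0,0,0],[0,0,0]],"xyz":[[0,0,0.2],[0,0,0.2]],"gripper":[-1,-1]}'| grep -E "ee|^force"
python3 -m creep '{"dr":[[0,0,0],[0,0,0]],"xyz":[[0,0,0.2],[0,0,0.2]],"gripper":[-1,-1]}'| grep -E "ee|^force"
```

```text
ee_pos: [456.4, 223.8, 78.3]
force: [-0.1, -0.4, 0.5]
ee_pos: [457.3, 224.2, 77.6]
force: [0.4, -0.7, 0.8]
ee_pos: [457.3, 224.0, 75.5]
force: [0.2, 0.9, 0.5]
ee_pos: [457.4, 224.1, 73.5]
force: [0.1, 0.1, 1.0]
```

```bash
python3 -m creep '{"dr":[[0,0,0],[0,0,0]],"xyz":[[0,0.2,0.1],[0,0.2,0.2]],"gripper":[-1,-1]}'| grep -E "ee|^force"
python3 -m creep '{"dr":[[0,0,0],[0,0,0]],"xyz":[[0,0,0.2],[0,0,0.2]],"gripper":[-1,-1]}'| grep -E "ee|^force"
python3 -m creep '{"dr":[[0,0,0],[0,0,0]],"xyz":[[0,0,0.2],[0,0,0.2]],"gripper":[-1,-1]}'| grep -E "ee|^force"
python3 -m creep '{"dr":[[0,0,0],[0,0,0]],"xyz":[[0,0,0.15],[0,0,0.15]],"gripper":[-1,-1]}'| grep -E "ee|^force"
```

```text
ee_pos: [457.3, 222.7, 71.6]
force: [-0.3, 0.3, 3.0]
ee_pos: [457.3, 222.7, 69.4]
force: [0.9, 1.1, 3.6]
ee_pos: [457.3, 222.7, 67.4]
force: [0.6, 1.7, 4.5]
ee_pos: [457.3, 222.7, 66.5]
force: [0.8, 0.8, 9.2]
```

The key bottomed after about 7 mm of travel, and the force rose to 9 N. Now release it, rise clear, and check the final state.

```bash
python3 -m creep '{"dr":[[0,0,0],[0,0,0],[0,0,0],[0,0,0],[0,0,0]],"xyz":[[0,0,-0.5],[0,0,-1.5],[0,0,-4.5],[0,0,-9],[0,0,-12]],"gripper":[-1,-1,-1,-1,-1]}'| grep -E "ee|^force"
python3 -m creep '{"dr":[[0,0,0],[0,0,0]],"xyz":[[0,0,0],[0,0,0]],"gripper":[-1,-1]}'| head -1
python3 - <<'E'
from h import *
t0,s0=pickle.load(open("ts.pkl","rb")); t=cap("top"); s=cap("scene")
# holes of the stored plate as seen from above vs expected
print("expected top px",proj(t,tw([(-102,0,32),(-16,0,32),(-61,0,45)],TR)).round(1).tolist())
for n,c in (("top",t),("scene",s)):
    for k in ("plate","bail_long","screwdriver","tape_roll","tray_square","water_bottle","tape_measure"):
        print(n,k,[(round(r["conf"],2),np.round(r["centre"]).tolist()) for r in nets.regions_of(k,n)][:5])
E
```

```text
ee_pos: [454.9, 220.3, 187.4]
force: [-0.1, -0.0, 0.2]
time_s: 27.3
expected top px [[326.5, 151.8], [332.3, 122.5], [329.4, 138.9]]
top plate [(0.88, [213.0, 428.0]), (0.78, [247.0, 377.0]), (0.77, [138.0, 330.0]), (0.69, [310.0, 382.0])]
top bail_long [(0.58, [113.0, 333.0])]
top screwdriver []
top tape_roll [(0.54, [134.0, 276.0])]
top tray_square [(0.82, [127.0, 227.0])]
top water_bottle [(0.74, [159.0, 121.0])]
top tape_measure [(0.72, [213.0, 139.0]), (0.44, [134.0, 329.0])]
scene plate [(0.91, [256.0, 173.0]), (0.85, [224.0, 146.0]), (0.66, [312.0, 116.0]), (0.65, [280.0, 284.0])]
scene bail_long [(0.71, [274.0, 292.0]), (0.17, [233.0, 286.0])]
scene screwdriver [(0.58, [233.0, 290.0])]
scene tape_roll [(0.97, [287.0, 339.0]), (0.44, [280.0, 294.0]), (0.22, [240.0, 372.0])]
scene tray_square [(0.69, [234.0, 390.0]), (0.56, [314.0, 156.0]), (0.24, [197.0, 354.0])]
scene water_bottle [(0.72, [186.0, 431.0]), (0.72, [232.0, 286.0]), (0.46, [200.0, 350.0])]
scene tape_measure [(0.59, [187.0, 391.0])]
```

The plate is on the long pile, the bystanders haven't moved, and the arm is clear, so I'm handing in.

```bash
python3 -c "
from workcell import job
print(job.hand_in())"
```

```text
the job is handed in; nothing more can be done
None
```

I put the plate home on the long pile under its arm, square and against the stop, then pressed the tally key right down, let it up and handed in at about 27 s; I viewed 12 pictures, over the limit of 10.

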